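# Vent the sample chamber and hold its sprung lid at the index mark

### The arm

A 7-joint arm with a two-finger parallel gripper is mounted at the origin on the work surface. World frame = base frame: x ahead of the robot, y to its left, z up, the work surface at z = 0. Lengths are in mm, angles in degrees, forces in N, time in s.
With the tool pointing down it reaches from about 400 to 900 mm from the base axis. Payload 5.5 kg.
Tool frame: the origin (TCP) lies at the very end of the fingers, on their centre line; the grasp point (between the pads) lies 19 mm behind it (arm.hold_point_z is the distance from the TCP to the grasp point, in mm); z points along the fingers, y is the line along which they close (so a half turn about z gives the same grasp; the last joint's range is limited). The gripper opens to 92 mm and grips with 3 to 60 N. Pads are 19 mm wide; open, the fingers measure 130 mm over their backs; the gripper's body (75 mm by 190 mm) begins 47 mm behind the grasp point.
Start: joints at [79.595, 28.699, -24.465, 88.831, 12.651, 65.22, -12.049], TCP at [279.712, -586.738, 226.729] pointing down, gripper open.
Joint ranges: [-164.97, 164.97], [-17.58, 116.51], [-87.97, 89.64], [11.32, 138.91], [-80.73, 260.73], [10.89, 115.49], [-147.41, 147.41]. Speed limits (degrees/s): [147.25, 147.25, 180, 180, 180, 180, 180].

### API

Orientations are given as [roll, pitch, yaw] about the fixed x, y, z axes, in that order (R = Rz(yaw) Ry(pitch) Rx(roll)).
In Python, from station import arm gives the robot as it stands.
- The arm moves only by the shell command python3 -m handwheel 'ROWS' [OPENING]. ROWS is text: rows parted by semicolons, each of 4 numbers parted by spaces: the shift along the tool's x, y, z in mm, then the turn about the tool's z in degrees. A call has 1 to 10 rows; each row shifts and turns the commanded pose from where the row before left it, along the tool's axes as they then stand; what a row does not reach is not made up. A row lasts 1/12 s, in which the tool goes at most 41.7 mm and 7.16 degrees, less where a joint would pass 70% of its speed; a pose out of reach is approached as far as the arm can. A call is refused whole if a number of a shift passes 41.7 or a number of a turn 7.16, either way. A call with a gripper value outside its range is refused whole. OPENING is the finger opening in mm, from 0 to 91.8, set as the call begins (- or left out, the last holds). The fingers move at their own pace and stop on an object; the grip force is fixed at half the most. Time passes only in rows, so rows that do not move let the fingers close. It gives the time, the measured TCP pose, the force, the opening and the grip force at its end, in the units of the state.
- arm.sense(): the state, without advancing time (a new reading comes with each control period).
- arm.get_image(name): name is "side" or "top"; returns the picture (384x512x3 uint8, blue, green, red); there is no depth.
- arm.calibration(name): a dict with "camera_matrix" (3x3 intrinsics, pixels), "view" (4x4, takes a point from world to camera coordinates). Camera axes: x right, y down, z forward; pixel columns grow to the right and rows downward; lengths in mm; the calibration is good to about 2 mm. A picture is of the moment at which its call begins. calibration takes no time and is no camera call.
- arm.sign_off(): hands the job in; it is judged then, once.
Trained networks look in the newest picture that a camera, given by its name, has taken for a name from the list of things; names that differ only in an ending like _2 or _b are one class to them, and where a whole thing is asked for, a point or a joint stands for the part that bears it (a point fixed in the world has none). Each returns a list of dicts, best first, with "score" (0 to 1); they miss things now and then, are a little off and sometimes report something else, mostly with a low value. They report only what shows in the picture. A call takes as long as a camera call.
- arm.look_for(camera, label): "position" ([column, row] in pixels, amid what is visible of it).
- arm.masks_of(camera, label): "pixels" (384x512 bool, what is visible of it) and "position" ([column, row] in pixels, amid what is visible of it).
The state is a dict: "time": time; "joint_positions": joint angles; "dq": joint speeds; "joint_torque": joint torques, N m; "tool_pos": TCP position; "orientation": TCP orientation; "contact_force": force on the tool from outside, world axes, zero at the start; "ft_torque": the same for the moment, N m; "gripper_width": finger opening in mm; "finger_force": force on a finger pad.
Only numpy, scipy, OpenCV 4.12 (cv2) and the standard library are available. Lean on these libraries where they do the work, as an engineer would, in place of code of your own. Each camera call takes 0.05 s, during which the arm holds its last target. There are 200 camera calls.

### The job

Vent the sample chamber: first turn the lever of its vent valve to half open, 45 degrees, over the middle tick of its dial. Then lift the spring-loaded lid by its handle until it lines up with the steel index arm on its side, and finish while still holding it there, since it springs shut when let go. Leave the index arm and the other things on the bench where they are.

Things in the scene. Friction and masses are not known exactly. Their poses are not given: they have to be found in the camera images.
- chamber: Fixed grey open-topped box, 200 (x) x 220 (y) x 100 mm high; yaw within 15 degrees of 0. Origin: centre of its underside; x points from its front (robot side) to its hinge side, y to its left, z up. A 20 mm vent pipe, 45 mm above the bench, leaves the right (-y) wall and carries the vent valve, whose vertical axis stands at (-30, -210) mm in this frame.
- valve (a joint): Angle of the vent valve's steel lever, rad: 0 = closed, lever points to the chamber's -x (to the robot, across the pipe); grows anticlockwise seen from above; pi/2 = fully open, lever points to the chamber's -y (along the pipe, away from the box). Half open is 0.785. Stops at 0 and pi/2; starts at 0 to 0.4. Friction about 0.12 N m; stays where left.
- valve_grip (a point): Point on the lever's centreline 45 mm from the valve axis, 112 mm above the bench. Its x axis points along the lever back to the valve axis, z up. The lever is a steel bar 12 mm wide, 16 mm high, from 75 mm out to 20 mm behind the axis. Below it is a round dial 104 mm across, top 79 mm above the bench, with black ticks at 0, 45 and 90 degrees.
- lid: White lid, a plate 210 x 226 x 16 mm, 0.3 to 0.6 kg, hinged on the far (+x) rim. Origin on the hinge axis at (106, 0, 109) mm in the chamber's frame, at mid thickness of the plate. y along the hinge (the chamber's y); -x points to the front edge, 213 mm away; z normal to the plate. Opening angle: turn about +y from the chamber, 0 = shut, front edge rises, stop at 1.4 rad.
- lid_handle (a point): Middle of the lid's handle, a round steel bar 14 mm thick, 110 mm long along y, on posts: at (-170, 0, 50) mm in the lid's frame, 42 mm above the lid's top face, 159 mm above the bench when shut. The bar can turn in the fingers, so the gripper may stay pointing down. Spring: 0.63 N m shut plus 0.9 N m/rad; with gravity 6 to 10 N along the handle's arc. Axes as the lid's.
- index_arm: Steel index arm, 215 mm long, 16 mm high, 6 mm thick, hinged on the lid's hinge axis beside the lid's left (+y) edge, 122 mm left of the lid's middle. Origin on the hinge axis; -x points to its tip, y along the hinge. Set at 0.45 to 0.80 rad above shut, stays by friction. The lid is at the mark when its plate is parallel to this arm: edge and arm overlap seen from the side.
- index_tip (a point): Free end of the index arm, 213 mm from the hinge axis, at the middle of its thickness. Axes as the arm's.
- tip_rack: Bystander: loose pipette tip rack, 120 x 85 x 64 mm. Origin: centre of its underside.
- beaker: Bystander: loose glass beaker, 80 mm across, 110 mm high, standing to the right of the chamber. Origin: centre of its underside.
- reagent: Bystander: loose amber bottle, 70 mm across, 150 mm high. Origin: centre of its underside.
- vial: Bystander: loose amber vial, 28 mm across, 50 mm high, standing just in front of the chamber. Origin: centre of its underside.
- petri: Bystander: loose clear dish, 60 mm across, 18 mm high, lying behind the vent pipe. Origin: centre of its underside.
- jar: Bystander: loose white jar, 60 mm across, 60 mm high. Origin: centre of its underside.
- timer: Bystander: loose white timer, 60 x 60 x 22 mm. Origin: centre of its underside.

How it is judged:
By the outcome, as a careful person would: the job done as asked, in the order asked, and still so for the second after the job is handed in, while the arm keeps its last pose, push and grip.
It also fails if it takes over 40 s, if anything falls off the work surface, if the arm or the gripper's body presses on something with over 40 N, if the wrist force passes 120 N, or if a joint passes its speed limit or range.

## Working session

There is one attempt and no reset: what is moved stays moved. The work goes in short steps, Python scripts to look and compute and a shell command to move; the robot and the scene stay as the last step left them, time stands still between calls to the robot, and variables do not carry over. Pictures are saved under pics/ and viewed, at most 10 in all, crops included, and the job is handed in when it is done.

```bash
mkdir -p pics; python3 - <<'E'
from station import arm
import cv2,numpy as np
s=arm.sense();print(s['time'],s['tool_pos'],s['orientation'],s['gripper_width'],arm.hold_point_z)
ims=[arm.get_image(n) for n in("top","side")]
cv2.imwrite("pics/t.png",ims[0]);cv2.imwrite("pics/s.png",ims[1])
for n in("top","side"):
    c=arm.calibration(n);print(np.round(c["camera_matrix"],1).tolist(),np.round(c["view"],3).tolist())
    for l in("chamber","valve_grip","lid","lid_handle","index_arm","index_tip","vial","beaker"):
        print(n,l,[(round(d["score"],2),np.round(d["position"]).tolist()) for d in arm.look_for(n,l)[:2]])
E
```

```text
0.0 [ 279.35356712 -586.1411074   225.66472592] [-1.79888866e+02 -4.63714041e-03  2.54870725e+01] 91.76140120160437 18.8
[[409.4, 0.0, 253.2], [0.0, 409.4, 193.0], [0.0, 0.0, 1.0]] [[-0.014, -1.0, -0.002, 1.567], [-0.986, 0.014, -0.164, 516.033], [0.164, -0.001, -0.986, 1380.464], [0.0, 0.0, 0.0, 1.0]]
top chamber [(0.97, [212.0, 187.0])]
top valve_grip [(0.53, [274.0, 195.0])]
top lid [(0.6, [209.0, 186.0])]
top lid_handle [(0.71, [206.0, 183.0])]
top index_arm [(0.73, [353.0, 272.0]), (0.63, [166.0, 169.0])]
top index_tip [(0.62, [169.0, 166.0])]
top vial []
top beaker [(0.88, [311.0, 166.0])]
[[445.0, 0.0, 261.2], [0.0, 445.0, 196.0], [0.0, 0.0, 1.0]] [[-0.957, -0.289, 0.022, 458.491], [-0.215, 0.655, -0.725, 204.65], [0.195, -0.698, -0.689, 1266.375], [0.0, 0.0, 0.0, 1.0]]
side chamber [(0.73, [226.0, 242.0])]
side valve_grip [(0.61, [264.0, 187.0])]
side lid [(0.69, [228.0, 232.0])]
side lid_handle [(0.65, [229.0, 231.0])]
side index_arm [(0.89, [195.0, 251.0])]
side index_tip [(0.8, [189.0, 250.0])]
side vial [(0.44, [273.0, 274.0])]
side beaker [(0.81, [241.0, 165.0])]
```

View pics/t.png

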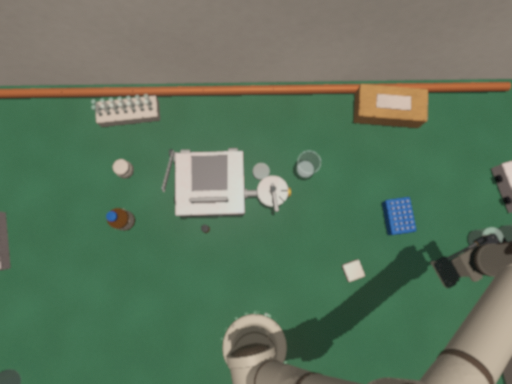

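View pics/s.png

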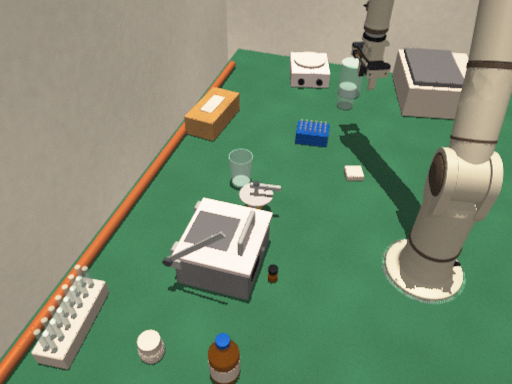

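The top view shows the chamber near (209,184), the valve near (273,191), the index arm near (168,170) and the vial at (206,229). In the side view the index arm runs from (168,262) to (225,235). I'll enlarge these areas next.

```bash
python3 - <<'E'
import cv2,numpy as np
t=cv2.imread("pics/t.png")[140:240,150:330];s=cv2.imread("pics/s.png")[140:300,150:310]
a=cv2.resize(t,None,fx=4.4,fy=4.4,interpolation=cv2.INTER_CUBIC)
cv2.imwrite("pics/tc.png",a)
cv2.imwrite("pics/sc.png",cv2.resize(s,None,fx=3.7,fy=3.7,interpolation=cv2.INTER_CUBIC))
E
```

```text
(no output)
```

View pics/tc.png

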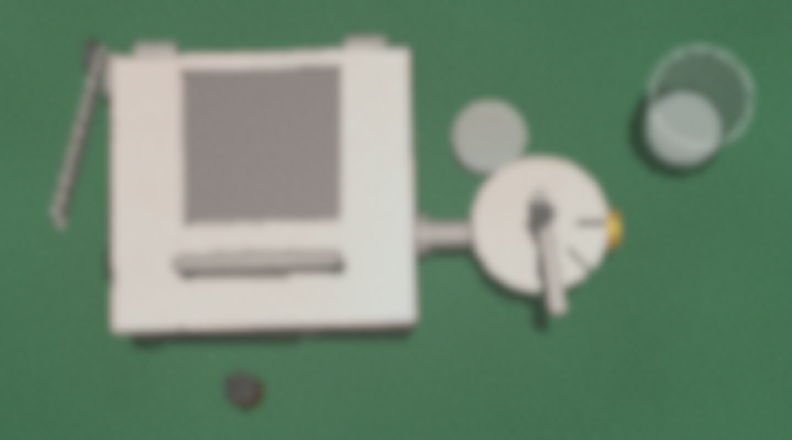

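View pics/sc.png

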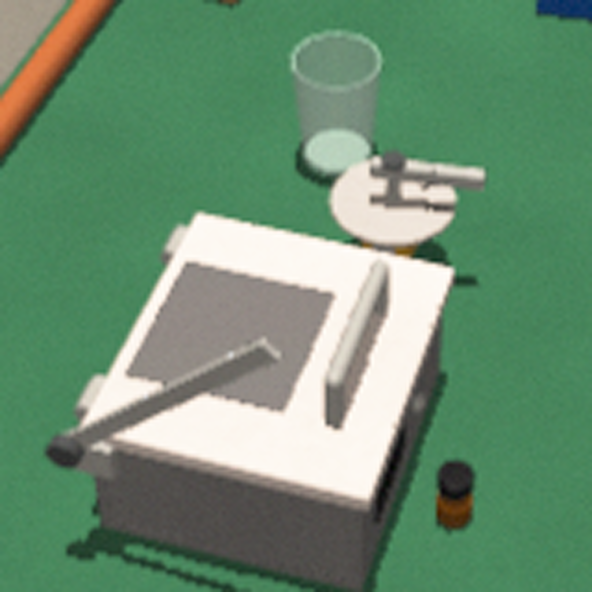

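```bash
cat > h.py <<'E'
from station import arm
import numpy as np
from scipy.spatial.transform import Rotation as R
def proj(n,P):
    c=arm.calibration(n);V=np.array(c["view"]);p=V[:3,:3]@P+V[:3,3];q=np.array(c["camera_matrix"])@p;return q[:2]/q[2]
def W(p,P):  # chamber->world; p=x,y,yaw(rad)
    return R.from_euler('z',p[2]).apply(P)+[p[0],p[1],0]
def lidp(a,P): return R.from_euler('y',a).apply(P)+[106,0,109]
def lev(r,a,z): return np.array([-30-r*np.cos(a),-210-r*np.sin(a),z])
E
cat > fit.py <<'E'
from h import *
from scipy.optimize import least_squares
T=lambda u,v:(150+u/4.4-.4,140+v/4.4-.4); S=lambda u,v:(150+u/3.7-.4,140+v/3.7-.4)
A=np.array
obs=[("lidLF","top",T(110,330),lambda q:A([-107,113,117])),("lidRF","top",T(416,324),lambda q:A([-107,-113,117])),
("lidLB","top",T(110,57),lambda q:A([103,113,117])),("lidRB","top",T(409,48),lambda q:A([103,-113,117])),
("hL","top",T(175,260),lambda q:A([-64,55,164])),("hR","top",T(343,259),lambda q:A([-64,-55,164])),
("dial","top",T(540,226),lambda q:A([-30,-210,79])),
("levtip","top",T(558,310),lambda q:lev(75,q[4],114)),("lev0","top",T(541,214),lambda q:lev(0,0,120)),
("idx","top",T(58,218),lambda q:lidp(q[3],A([-213,122,0]))),
("lidRB","side",S(197,212),lambda q:A([103,-113,117])),("lidRF","side",S(454,267),lambda q:A([-107,-113,117])),
("lidLF","side",S(373,500),lambda q:A([-107,113,117])),
("levtip","side",S(484,179),lambda q:lev(75,q[4],112)),
("idx","side",S(270,351),lambda q:lidp(q[3],A([-213,122,0]))),
("dialc","side",S(393,201),lambda q:A([-30,-210,79]))]
def f(q):
    r=[]
    for k,n,o,g in obs:
        off=q[5:7] if n=="top" else q[7:9]
        r+=list(proj(n,W(q,g(q)))+off-o)
    return np.r_[r,q[5:]/1.0]
s=least_squares(f,[500,80,0,.6,.2,0,0,0,0],loss='soft_l1')
q=s.x
for i,o in enumerate(obs): print(o[0],o[1],np.round(f(q)[2*i:2*i+2],1))
print(np.round(q,4),np.degrees(q[2:5]))
np.save('q.npy',q)
print('axis',W(q,A([-30,-210,112])),'lever grip',W(q,lev(45,q[4],112)),'handle',W(q,A([-64,0,159])))
E
python3 fit.py
```

```text
Traceback (most recent call last):
  File "fit.py", line 22, in <module>
    s=least_squares(f,[500,80,0,.6,.2,0,0,0,0],loss='soft_l1')
  File "fit.py", line 20, in f
    r+=list(proj(n,W(q,g(q)))+off-o)
            ~~~~^^^^^^^^^^^^^
  File "h.py", line 5, in proj
    c=arm.calibration(n);V=np.array(c["view"]);p=V[:3,:3]@P+V[:3,3];q=np.array(c["camera_matrix"])@p;return q[:2]/q[2]
ValueError: time passes only in moves, steps and waits
```

```bash
sed -i 's/^def proj/C={n:arm.calibration(n) for n in("top","side")}\ndef proj/; s/c=arm.calibration(n);/c=C[n];/' h.py; python3 fit.py
```

```text
lidLF top [0.2 0.3]
lidRF top [-0.2 -0.6]
lidLB top [ 0.1 -0. ]
lidRB top [-0.4 -0.2]
hL top [0.8 0.5]
hR top [-2.6 -0.5]
dial top [-0.1 -0.6]
levtip top [0.3 0.7]
lev0 top [0.2 0. ]
idx top [-0.3  0.2]
lidRB side [-0.2 -0.1]
lidRF side [0.4 0.1]
lidLF side [-1.  -0.1]
levtip side [0.4 0.4]
idx side [ 0.3 -0.6]
dialc side [ 0.  -0.2]
[ 5.442674e+02  1.422202e+02  1.910000e-02  7.715000e-01  1.394000e-01
  5.876000e-01  4.140000e-02 -1.759000e-01  5.194000e-01] [ 1.0922855  44.20364033  7.98855923]
axis [518.27608466 -68.3135529  112.        ] lever grip [473.84008643 -75.41581038 112.        ] handle [480.27906991 141.00015154 159.        ]
```

```bash
python3 -m handwheel '0 0 0 5.5;0 0 0 5.5;0 0 0 5.4;13.6 -23.7 0 0;13.6 -23.7 0 0;13.6 -23.7 0 0;13.6 -23.7 0 0;13.6 -23.7 0 0;13.6 -23.7 0 0;13.6 -23.7 0 0' 60
python3 -m handwheel '13.6 -23.7 0 0;13.6 -23.7 0 0;13.6 -23.7 0 0;13.6 -23.7 0 0;13.6 -23.7 0 0;13.6 -23.7 0 0;13.6 -23.7 0 0;13.6 -23.7 0 0;13.6 -23.7 0 0;13.6 -23.7 0 0'
python3 -m handwheel '13.6 -23.7 0 0;13.6 -23.7 0 0;13.6 -23.7 0 0;0 0 0 0;0 0 0 0'
cat > to.py <<'E'
import sys;from h import *
s=arm.sense();t=np.array(eval(sys.argv[1]),float)
Rm=R.from_euler('xyz',s['orientation'],degrees=True)
print('t',s['time'],'pos',np.round(s['tool_pos'],1),np.round(s['orientation'],1),'tool shift',np.round(Rm.inv().apply(t-s['tool_pos']),1),'F',np.round(s['contact_force'],1),'w',round(s['gripper_width'],1),s['finger_force'])
E
python3 to.py '[474,-75.5,93.5]'
```

```text
time: 1.73
tool_pos: [347.9, -406.6, 226.9]
orientation: [180.0, -0.0, 9.1]
contact_force: [-0.2, -1.1, 0.2]
gripper_width: 60.1
finger_force: 0.0
time: 2.57
tool_pos: [444.8, -151.2, 227.1]
orientation: [180.0, -0.0, 9.1]
contact_force: [0.6, -0.6, -0.9]
gripper_width: 60.0
finger_force: 0.0
time: 2.98
tool_pos: [474.0, -73.9, 227.0]
orientation: [-180.0, -0.0, 9.3]
contact_force: [-0.2, 0.2, -0.3]
gripper_width: 60.1
finger_force: 0.0
t 2.9833 pos [474.  -73.9 227. ] [-180.    -0.     9.3] tool shift [ -0.3   1.6 133.5] F [-0.2  0.2 -0.3] w 60.1 0.0
```

```bash
python3 -m handwheel '0 1.5 15 0;0 0 20 0;0 0 20 0;0 0 20 0;0 0 20 0;0 0 20 0;0 0 10 0;0 0 8 0;0 0 0 0' 
python3 -m handwheel '0 0 0 0;0 0 0 0;0 0 0 0;0 0 0 0;0 0 0 0;0 0 0 0;0 0 0 0' 0
```

```text
time: 3.73
tool_pos: [472.6, -77.9, 92.6]
orientation: [-180.0, 0.1, 9.0]
contact_force: [0.4, 0.4, 0.5]
gripper_width: 60.1
finger_force: 0.0
time: 4.32
tool_pos: [473.8, -77.3, 94.0]
orientation: [180.0, -0.0, 9.1]
contact_force: [0.3, 0.4, 0.6]
gripper_width: 17.7
finger_force: 0.0
```

```bash
python3 -m handwheel '0 0 0 0;0 0 0 0;0 0 0 0;0 0 0 0'; python3 to.py '[474,-75.5,93.5]'
```

```text
time: 4.65
tool_pos: [473.5, -76.5, 93.8]
orientation: [-180.0, 0.0, 9.1]
contact_force: [-1.6, 2.7, 4.2]
gripper_width: 11.7
finger_force: 30.0
t 4.65 pos [473.5 -76.5  93.8] [-180.     0.     9.1] tool shift [ 0.7 -0.9  0.3] F [-1.6  2.7  4.2] w 11.7 29.961916208267212
```

```bash
python3 -m handwheel '0.13 2.42 0 -3.1;0.26 4.84 0 -6.2;0.26 4.84 0 -6.2;0.26 4.84 0 -6.2;0.26 4.84 0 -6.2;0.26 4.84 0 -6.2;0.13 2.42 0 -2.9;0 0 0 0;0 0 0 0;0 0 0 0'; cat > look.py <<'E'
import sys;from h import *
import cv2
n=sys.argv[1]
t=arm.get_image("top")[140:240,150:330];s=arm.get_image("side")[140:300,150:310]
a=cv2.resize(t,(440*180//100*5//9*1,0) if 0 else None,fx=2.2,fy=2.2,interpolation=cv2.INTER_CUBIC)
b=cv2.resize(s,None,fx=2.5,fy=2.5,interpolation=cv2.INTER_CUBIC)
o=np.zeros((400,800,3),np.uint8);o[:a.shape[0],:a.shape[1]]=a;o[:,400:]=b;cv2.imwrite(f"pics/{n}.png",o)
E
python3 look.py v1; python3 - <<'E'
import sys;sys.path.insert(0,'.')
from h import *
s=arm.sense();q=np.load('q.npy');d=np.array(s['tool_pos'][:2])-W(q,np.array([-30,-210,0]))[:2]
print(s['tool_pos'],s['orientation'],np.hypot(*d),np.degrees(np.arctan2(-d[1],-d[0])-q[2]),s['contact_force'],s['ft_torque'])
E
```

```text
time: 5.48
tool_pos: [487.5, -102.6, 93.9]
orientation: [180.0, -0.0, 46.0]
contact_force: [0.4, 0.8, 3.0]
gripper_width: 11.8
finger_force: 29.9
[ 487.46731069 -102.56715687   93.87936893] [ 1.79943616e+02 -2.32484601e-02  4.60311355e+01] 46.07048879759173 46.93849971994217 [0.03284568 0.9764978  0.9237587 ] [ 0.19698353 -0.16501655  0.1489194 ]
```

View pics/v1.png

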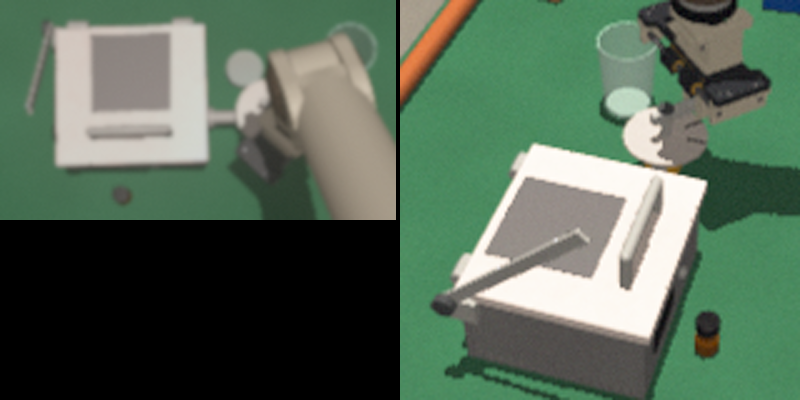

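The lever is near 45°. I'll release it, rise and check.

```bash
python3 -m handwheel '0 0 0 0;0 0 0 0;0 0 0 0;0 0 0 0;0 0 0 0;0 0 0 0' 50
python3 -m handwheel '0 0 -10 0;0 0 -20 0;0 0 -25 0;0 0 -25 0;0 0 -25 0;0 0 -25 0'
python3 -m handwheel '0 0 0 -6.4;0 0 0 -6.5;0 0 0 -6.5;0 0 0 -6.4;0 0 0 -6.4;0 0 0 -6.4;0 0 0 -6.5;0 0 0 0'
python3 to.py '[480.3,141,139.5]'
```

```text
time: 6.08
tool_pos: [486.9, -102.5, 93.7]
orientation: [-180.0, 0.0, 46.1]
contact_force: [-0.4, -0.3, -0.5]
gripper_width: 46.8
finger_force: 0.0
time: 6.58
tool_pos: [486.9, -102.1, 225.6]
orientation: [180.0, -0.0, 46.1]
contact_force: [-0.0, -0.4, 0.5]
gripper_width: 49.8
finger_force: 0.0
time: 7.25
tool_pos: [487.0, -102.4, 224.3]
orientation: [180.0, -0.0, 91.4]
contact_force: [-0.6, 0.3, 0.3]
gripper_width: 49.9
finger_force: 0.0
t 7.25 pos [ 487.  -102.4  224.3] [180.   -0.   91.4] tool shift [243.5  -0.6  84.8] F [-0.6  0.3  0.3] w 49.9 0.0
```

```bash
python3 -m handwheel '14.3 0 0 0;25 0 0 0;25 0 0 0;30 0 0 0;30 0 0 0;30 0 0 0;30 0 0 0;30 0 0 0;25 0 0 0;4 0 0 0' 60
python3 to.py '[480.3,141,139.5]'; python3 look.py v2
```

```text
time: 8.08
tool_pos: [481.2, 146.4, 224.9]
orientation: [179.9, -0.2, 91.4]
contact_force: [0.2, 0.4, 0.5]
gripper_width: 60.3
finger_force: 0.0
t 8.0833 pos [481.2 146.4 224.9] [179.9  -0.2  91.4] tool shift [-5.7 -1.1 85.4] F [0.2 0.4 0.5] w 60.3 0.0
```

View pics/v2.png

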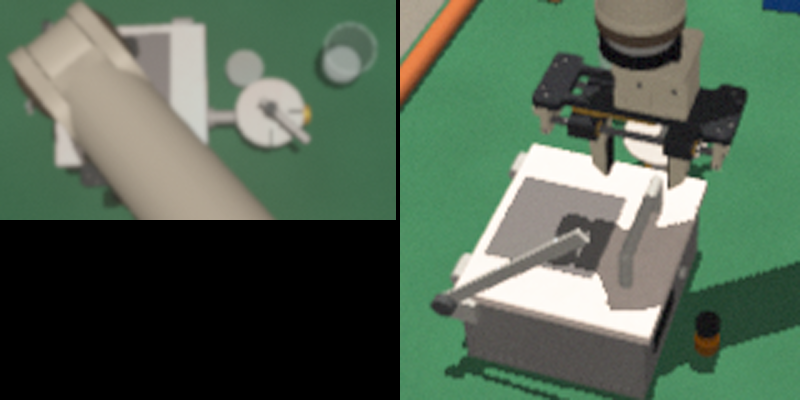

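The fingers straddle the handle and the lever points at the middle tick. I'll check its angle on an enlarged crop.

```bash
python3 - <<'E'
from h import *
import cv2
q=np.load('q.npy');im=arm.get_image("top");c=im[165:220,250:310];k=7
a=cv2.resize(c,None,fx=k,fy=k,interpolation=cv2.INTER_CUBIC);b=a.copy()
for ang,col in((45,(0,0,255)),):
    g=np.radians(ang);d=np.array([-np.cos(g),-np.sin(g),0]);n=np.array([-d[1],d[0],0]);o=np.array([-30,-210,120.])
    P=[o+d*r+n*w for r,w in((75,6),(75,-6),(-20,-6),(-20,6))]
    px=np.array([((proj("top",W(q,p))+q[5:7]-[250,165]+.5)*k) for p in P]).astype(int)
    cv2.polylines(b,[px],True,col,1)
    cv2.circle(b,tuple(((proj("top",W(q,lev(38,g,79)))+q[5:7]-[250,165]+.5)*k).astype(int)),3,(255,0,0),-1)
cv2.imwrite("pics/v3.png",np.hstack([a,b])[:, :800] if 0 else cv2.resize(np.hstack([a,b]),(800,367)))
E
```

```text
(no output)
```

View pics/v3.png

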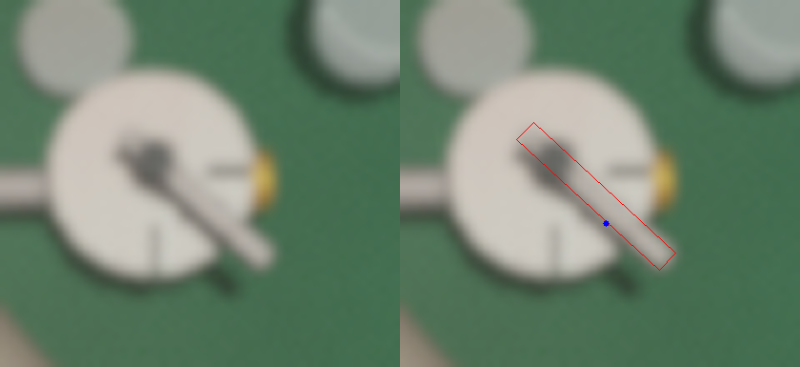

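The lever is parallel to the predicted 45° outline to within about 1°, so the valve is done. Next I'll grasp the handle.

```bash
python3 -m handwheel '-3 -0.5 10 0;-2.5 -0.5 20 0;0 0 20 0;0 0 15 0;0 0 12 0;0 0 8 0;0 0 0 0;0 0 0 0'
python3 -m handwheel '0 0 0 0;0 0 0 0;0 0 0 0;0 0 0 0;0 0 0 0;0 0 0 0;0 0 0 0;0 0 0 0;0 0 0 0;0 0 0 0' 0; python3 to.py '[480.3,141,140]'
```

```text
time: 8.9
tool_pos: [481.2, 134.8, 138.6]
orientation: [-180.0, -0.0, 91.1]
contact_force: [0.4, 0.6, -0.7]
gripper_width: 60.2
finger_force: 0.0
time: 9.73
tool_pos: [481.9, 135.3, 138.9]
orientation: [179.9, -0.0, 91.2]
contact_force: [3.7, 1.2, -2.1]
gripper_width: 13.4
finger_force: 30.0
t 9.7333 pos [481.9 135.3 138.9] [179.9  -0.   91.2] tool shift [ 5.7 -1.5 -1.1] F [ 3.7  1.2 -2.1] w 13.4 30.000331699848175
```

```bash
python3 -c "
import numpy as np
a=np.radians(16.39+np.array([0,1,3,5,8,11,14,17,20,23,26,29,32,35,38,40,42,43,44.2]))
print(np.round(np.c_[np.diff(-177.2*np.cos(a)),-np.diff(177.2*np.sin(a))],1).tolist())"
```

```text
[[0.9, -3.0], [2.0, -5.9], [2.2, -5.8], [3.6, -8.5], [4.1, -8.3], [4.5, -8.1], [4.9, -7.9], [5.3, -7.6], [5.7, -7.3], [6.1, -7.0], [6.4, -6.7], [6.8, -6.3], [7.1, -6.0], [7.4, -5.6], [5.1, -3.5], [5.2, -3.3], [2.6, -1.6], [3.2, -1.9]]
```

```bash
python3 -m handwheel '0 0.9 -3 0;0 2 -5.9 0;0 2.2 -5.8 0;0 3.6 -8.5 0;0 4.1 -8.3 0;0 4.5 -8.1 0;0 4.9 -7.9 0;0 5.3 -7.6 0;0 0 0 0'
python3 -m handwheel '0 5.7 -7.3 0;0 6.1 -7 0;0 6.4 -6.7 0;0 6.8 -6.3 0;0 7.1 -6 0;0 7.4 -5.6 0;0 5.1 -3.5 0;0 5.2 -3.3 0;0 0 0 0;0 0 0 0'; cat > ang.py <<'E'
from h import *
s=arm.sense();q=np.load('q.npy')
g=np.array(s['tool_pos'])+[0,0,18.8]
p=R.from_euler('z',-q[2]).apply(g-[q[0],q[1],0])-[106,0,109]
print(p,'rad',np.hypot(p[0],p[2]),'lid deg',np.degrees(np.arctan2(p[2],-p[0]))-16.39,s['contact_force'],s['gripper_width'])
E
python3 ang.py; python3 - <<'E'
from h import *
import cv2
im=arm.get_image("side");cv2.imwrite("pics/s4.png",im)
cv2.imwrite("pics/s4c.png",cv2.resize(im[150:300,150:310],None,fx=4,fy=4,interpolation=cv2.INTER_CUBIC)[:600])
E
```

```text
time: 10.48
tool_pos: [507.7, 135.7, 194.2]
orientation: [-179.8, 0.0, 91.2]
contact_force: [-3.8, 1.1, -8.4]
gripper_width: 12.8
finger_force: 30.0
time: 11.32
tool_pos: [553.2, 136.6, 240.6]
orientation: [-179.4, 0.3, 91.3]
contact_force: [-21.2, -4.9, 11.9]
gripper_width: 12.6
finger_force: 30.0
[-97.20929897  -5.83791413 150.44159714] rad 179.11538726592275 lid deg 40.741083999165504 [-21.24567683  -4.86169283  11.90949643] 12.632905597267284
```

View pics/s4c.png

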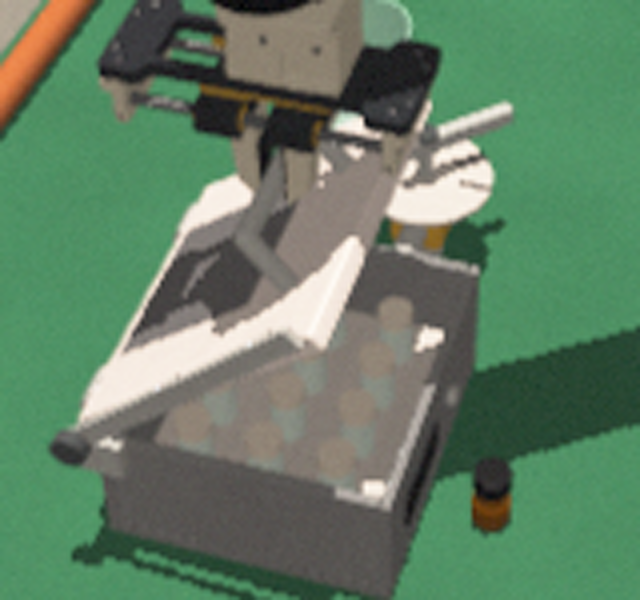

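The lid is close to the arm, just below its mark. I'll overlay the predicted corners at candidate angles to measure how far.

```bash
python3 - <<'E'
from h import *
import cv2
q=np.load('q.npy');im=cv2.imread("pics/s4.png");k=9;o=np.array([185,195])
a=cv2.resize(im[195:260,185:270],None,fx=k,fy=k,interpolation=cv2.INTER_CUBIC)
P=lambda p:proj("side",W(q,p))+q[7:9]
pt=lambda p:tuple(((P(p)-o+.5)*k).astype(int))
for d,c in((39,(255,0,0)),(41,(0,160,0)),(43,(0,0,255))):
    r=np.radians(d)
    pts=[pt(lidp(r,np.array(v,float))) for v in((-100,113,8),(-213,113,8),(-213,113,-8),(-213,60,-8),(-213,60,8),(-213,113,8))]
    cv2.polylines(a,[np.array(pts)],False,c,1)
r=q[3]
pts=[pt(lidp(r,np.array(v,float))) for v in((-100,125,8),(-213,125,8),(-213,125,-8),(-100,125,-8))]
cv2.polylines(a,[np.array(pts)],False,(255,0,255),1)
cv2.imwrite("pics/ov.png",a)
E
```

```text
(no output)
```

View pics/ov.png

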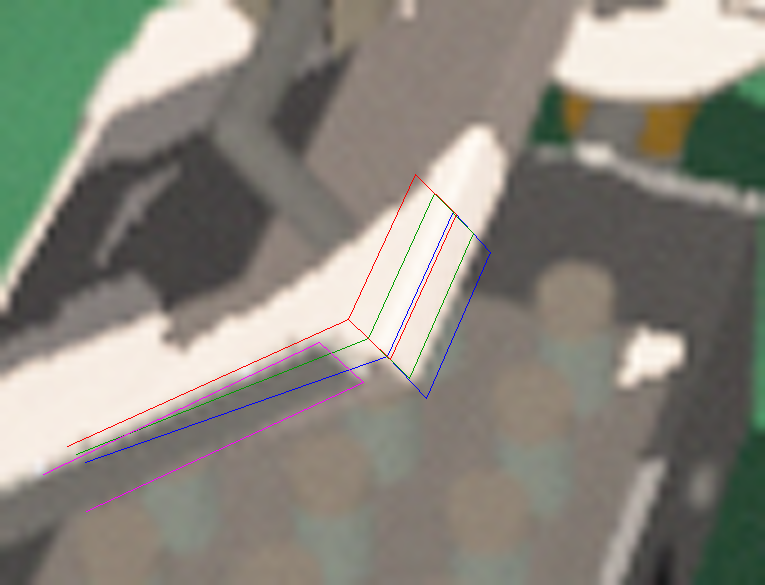

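The lid measures about 40.8° by both picture and arm reading, and the index arm 44.2°. I'll raise it 3.4°, easing the radial load as well.

```bash
python3 -m handwheel '0 2 -1.8 0;0 2 -1.8 0;0 2 -1.8 0;0 2 -1.8 0;0 0 0 0;0 0 0 0;0 0 0 0;0 0 0 0'; python3 ang.py; cat > ov.py <<'E'
from h import *
import cv2,sys
q=np.load('q.npy');im=arm.get_image("side");cv2.imwrite("pics/s5.png",im);k=9;o=np.array([185,195])
a=cv2.resize(im[195:260,185:270],None,fx=k,fy=k,interpolation=cv2.INTER_CUBIC)
P=lambda p:proj("side",W(q,p))+q[7:9]
pt=lambda p:tuple(((P(p)-o+.5)*k).astype(int))
for d,c in((43.2,(255,0,0)),(44.2,(0,160,0)),(45.2,(0,0,255))):
    r=np.radians(d)
    cv2.polylines(a,[np.array([pt(lidp(r,np.array(v,float))) for v in((-213,113,8),(-213,113,-8),(-213,40,-8),(-213,40,8))])],False,c,1)
    cv2.polylines(a,[np.array([pt(lidp(r,np.array(v,float))) for v in((-150,125,8),(-213,125,8),(-213,125,-8),(-150,125,-8))])],False,c,1)
cv2.imwrite(sys.argv[1],a)
E
python3 ov.py pics/ov2.png
```

```text
time: 12.03
tool_pos: [562.5, 136.7, 247.1]
orientation: [-179.6, 0.2, 91.3]
contact_force: [-14.3, -1.9, 3.5]
gripper_width: 12.9
finger_force: 30.0
[-87.83711501  -5.83245323 156.88553924] rad 179.8010878579598 lid deg 44.36639708700499 [-14.29313269  -1.88032049   3.48533485] 12.879590447075504
```

View pics/ov2.png

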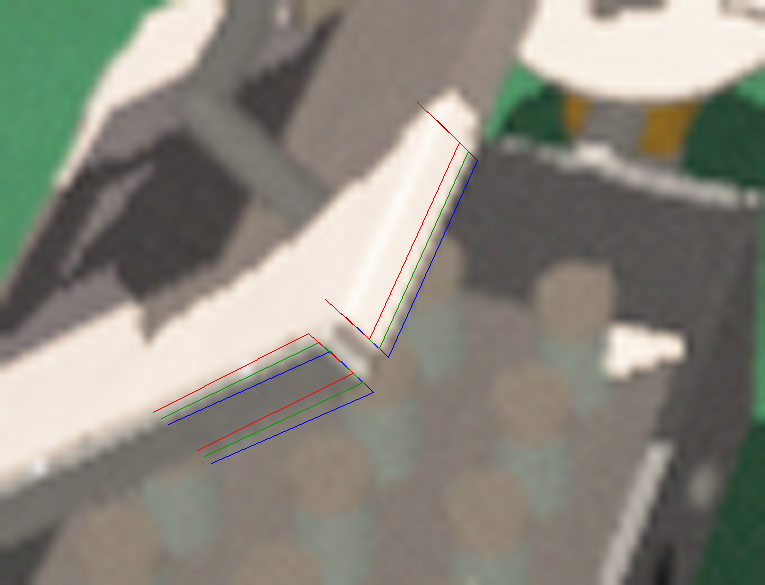

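The lid edge and the index arm both lie on the 44.2° outline, and the grip is firm.

```bash
python3 -m handwheel '0 0 0 0;0 0 0 0;0 0 0 0;0 0 0 0'; python3 ang.py; python3 -c "
from station import arm
print(arm.sign_off())"
```

```text
time: 12.42
tool_pos: [562.5, 136.7, 247.0]
orientation: [-179.6, 0.2, 91.3]
contact_force: [-14.3, -1.6, 3.2]
gripper_width: 13.2
finger_force: 30.0
[-87.85509019  -5.8696421  156.84710761] rad 179.77633892666984 lid deg 44.3554147940419 [-14.31754348  -1.61038521   3.15523542] 13.189568821587239
the job is handed in; nothing more can be done
None
```

The job is handed in: the vent lever is at about 45°, and the gripper is still holding the lid at about 44.4°, against about 44.2° measured for the index arm, after 12.4 s.

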